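Stand the stirring rod in the beaker's pouring lip

TASK

Take the long white stirring rod out of the rack and lower it, without dropping it, into the white porcelain beaker, so that its foot stands on the beaker's floor and its upper end leans out over the pouring lip. Leave the beaker standing where it is.

Things in the scene. Friction and masses are not known exactly. Their poses are not given: they have to be found in the camera images.
- stirring_rod: Plain round white plastic-coated steel rod, 10 mm thick, 200 mm long, about 120 g, both ends alike. Stands upright, a little loose, in a hole of the rack; its top is 210 mm above the bench, that of the other two things in the rack (a short rod, a porcelain pestle) only about 138 mm. Origin: centre of its lower end, 10 mm above the bench at the start; z runs along it to the upper end.
- stirring_rod_top (a point): Centre of the stirring rod's upper end, 200 mm from its origin.
- beaker: White porcelain beaker, 78 mm outside and 70 mm inside diameter, 110 mm high, inner floor 6 mm above the bench, 380 g, standing loose. Pouring lip: a gap about 14 mm wide in the top 15 mm of the wall, with a sloping trough out to 54 mm from the axis, its bottom 94 to 100 mm above the bench. Origin: centre of its underside; z up; x points from the axis to the lip (left, right or away from the robot).
- rack: Fixed cream plastic block, 70 mm (x) by 200 mm (y) by 70 mm high, with three round holes about 13 mm wide and 60 mm deep at y = -60, 0 and +60 mm; the long rod may be in any of them. Origin: centre of its underside; z up.
There are look-alikes about, which are no part of the job. There is more than one size of the beaker; the one meant has the size given above.

How it is judged:
By the outcome, as a careful person would: the job done as asked, in the order asked, and still so for the second after the job is handed in, with the robot touching nothing.
It also fails if it takes over 56 s, if anything falls off the work surface, if the arm or the gripper's body presses on something with over 40 N, if the wrist force passes 120 N, or if a joint passes its speed limit or range.

ROBOT

A 7-joint arm with a two-finger parallel gripper is mounted at the origin on the work surface. World frame = base frame: x ahead of the robot, y to its left, z up, the work surface at z = 0. Lengths are in m, angles in rad, forces in N, time in s.
With the tool pointing down it reaches from about 0.425 to 0.95 m from the base axis. Payload 4.7 kg.
Tool frame: the origin (TCP) lies on the mounting face of the last link; the fingertips stand 182 mm ahead of it and the grasp point (between the pads) lies env.grasp_offset ahead of it (env.grasp_offset is the distance from the TCP to the grasp point, in m); x points along the fingers, y is the direction in which the jaws open and shut, and the axes are right-handed (so a half turn about x gives the same grasp; the last joint's range is limited). The gripper opens to 87 mm and grips with 3 to 60 N. Pads are 19 mm wide; open, the fingers measure 117 mm over their backs; the gripper's body (75 mm by 190 mm) begins 51 mm behind the grasp point.
Start: joints at [1.237, 0.469, -0.049, 1.532, 0.024, 1.141, -0.082], TCP at [0.203, -0.644, 0.405] pointing down, gripper open.
Joint ranges: [-2.59, 2.59], [-0.33, 1.99], [-1.39, 1.29], [0.1, 2.45], [-1.04, 4.18], [0.21, 1.99], [-2.66, 2.66]. Speed limits (rad/s): [2.57, 2.57, 3.14, 3.14, 3.14, 3.14, 3.14].

INTERFACE

Orientations are given as a unit quaternion [x, y, z, w].
In Python, from rig import env gives the robot as it stands.
- The arm moves only by the shell command python3 -m pendant 'ROWS' [FORCE]. ROWS is JSON, a list of rows, each an object with "grip": the gripper command: -1 is shut, 1 is fully open, values between are in proportion; "delta_pos": the shift along the tool's x, y, z in mm, a list of three; "turn": the turn about the tool's x in rad. A call has 1 to 12 rows; each row shifts and turns the commanded pose from where the row before left it, along the tool's axes as they then stand; what a row does not reach is not made up. A row lasts 1/8 s, in which the tool goes at most 62.5 mm and 10.7 degrees, less where a joint would pass 70% of its speed; a pose out of reach is approached as far as the arm can. A call with a gripper value outside its range is refused whole. The fingers move at their own pace and stop on an object; FORCE is the grip in N (left out, the last holds). Time passes only in rows, so rows that do not move let the fingers close. It gives the time, the measured TCP pose, the force and the opening at its end, in the units of the state.
- env.sense(): the state, without advancing time (a new reading comes with each control period).
- env.snapshot(name): name is "scene" or "top" or "wrist"; returns a dict with "color" (384x512x3 uint8, red, green, blue), "fx", "fy", "cx", "cy" (pixels), "extrinsics" (4x4, takes a point from camera to world coordinates); the wrist camera has in their place "mount" (4x4, takes a point from camera to tool coordinates, whose origin is the TCP and whose axes are the tool frame's). Camera axes: x right, y up, looking along -z (the intrinsics and any distortion apply to the point x, -y, -z); pixel columns grow to the right and rows downward; lengths in m; the calibration is good to about 2 mm. The wrist camera is an equidistant fisheye: a pixel r from the principal point sees the ray r / f radians off the axis. A picture is of the moment at which its call begins: read the wrist's pose just before it. There is no depth.
- env.hand_in(): hands the job in, once; it reports no verdict.
Trained networks look in the newest picture that a camera, given by its name, has taken for a name from the list of things; names that differ only in an ending like _2 or _b are one class to them, and where a whole thing is asked for, a point or a joint stands for the part that bears it (a point fixed in the world has none). Each returns a list of dicts, best first, with "confidence" (0 to 1); they miss things now and then, are a little off and sometimes report something else, mostly with a low value. They report only what shows in the picture. A call takes as long as a camera call. They do not tell look-alikes from the thing itself.
- env.search_frame(camera, query): "uv" ([column, row] in pixels, amid what is visible of it).
- env.trace(camera, query): "mask" (384x512 bool, what is visible of it) and "uv" ([column, row] in pixels, amid what is visible of it).
The state is a dict: "t": time; "qpos": joint angles; "qd": joint speeds; "effort": joint torques, N m; "ee_pos": TCP position; "tool_rot": TCP orientation; "force": force on the tool from outside, world axes, zero at the start; "wrist_torque": the same for the moment, N m; "width": opening from 0.0 (shut) to 1.0 (fully open).
Only numpy, scipy, OpenCV 4.12 (cv2) and the standard library are available. Lean on these libraries where they do the work, as an engineer would, in place of code of your own. Each camera call takes 0.05 s, during which the arm holds its last target.

## Working session

There is one attempt and no reset: what is moved stays moved. The work goes in short steps, Python scripts to look and compute and a shell command to move; the robot and the scene stay as the last step left them, time stands still between calls to the robot, and variables do not carry over. Pictures are saved under pics/ and viewed, and the job is handed in when it is done.

```bash
ls; mkdir -p pics
python3 - <<'E'
from rig import env
import cv2
print(env.sense(), env.grasp_offset)
for n in ["scene","top","wrist"]:
    s=env.snapshot(n); cv2.imwrite(f"pics/{n}0.png",s["color"][:,:,::-1])
    print(n,{k:v for k,v in s.items() if k!="color"})
    for q in ["stirring_rod","beaker","rack"]:
        print(q,[(r["uv"],round(r["confidence"],2)) for r in env.search_frame(n,q)])
E
```

```text
pics
{'t': 0.0, 'qpos': array([ 1.23709744,  0.46942392, -0.0486137 ,  1.53373274,  0.02412523,
        1.14096933, -0.08234918]), 'qd': array([ 6.09685289e-04,  2.85464514e-05,  5.03878576e-04,  4.10174305e-04,
       -8.59036657e-04,  2.95549953e-04,  9.28408591e-04]), 'effort': array([-5.03876472e-04, -5.07975876e+01, -8.08763201e-02, -2.36154538e+01,
       -6.11466123e-02,  3.78444500e-02,  1.72565174e-04]), 'ee_pos': array([ 0.2025192 , -0.64363233,  0.40369453]), 'tool_rot': array([-0.6987757 , -0.10802461,  0.69904486, -0.10667472]), 'force': array([ 0.28296734,  0.37328213, -0.47829433]), 'wrist_torque': array([-0.0118148 ,  0.00224536,  0.00412718]), 'width': 0.9994147531822842} 0.1635
scene {'fx': 498.1250083939012, 'fy': 498.1250083939012, 'cx': 252.05208938440794, 'cy': 194.45418745236668, 'extrinsics': array([[ 0.43475928, -0.49742227,  0.7507033 ,  1.33872323],
       [ 0.90054199,  0.24283695, -0.36063047, -0.3317542 ],
       [-0.00291287,  0.83282729,  0.55352526,  0.75727267],
       [ 0.        ,  0.        ,  0.        ,  1.        ]])}
stirring_rod [([176.5, 214
[... 429 characters left out ...]
    [ 0.        ,  0.        ,  0.        ,  1.        ]])}
stirring_rod [([329.3, 219.3], 0.42)]
beaker [([176.1, 195.0], 0.86), ([117.5, 175.2], 0.71), ([172.7, 248.8], 0.56)]
rack [([344.2, 227.9], 0.9)]
wrist {'fx': 297.3186396354542, 'fy': 297.3186396354542, 'cx': 254.98527693105416, 'cy': 190.14211956335953, 'mount': array([[ 3.26476315e-04,  3.00854762e-01, -9.53669914e-01,
         2.02654373e-02],
       [ 9.99999702e-01, -7.65054098e-04,  1.00984678e-04,
        -3.79722084e-04],
       [-6.99227355e-04, -9.53669663e-01, -3.00854922e-01,
        -8.29576704e-02],
       [ 0.00000000e+00,  0.00000000e+00,  0.00000000e+00,
         1.00000000e+00]])}
stirring_rod []
beaker []
rack []
```

View pics/scene0.png

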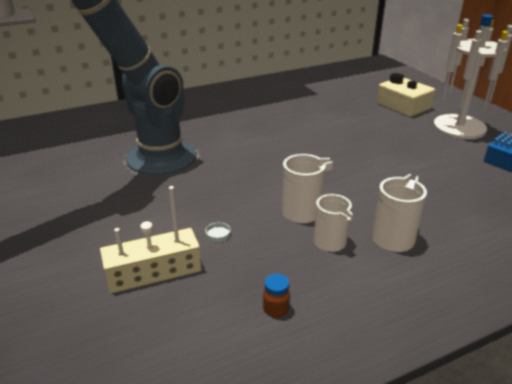

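View pics/top0.png

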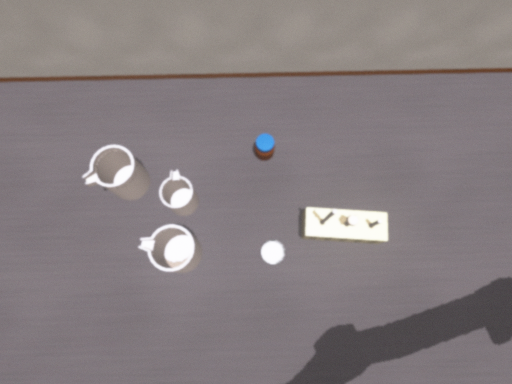

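Run:
```python
import cv2
a=cv2.imread("pics/scene0.png")[130:320,90:450]; cv2.imwrite("pics/sc_crop.png",cv2.resize(a,None,fx=2.2,fy=2.2,interpolation=cv2.INTER_CUBIC))
a=cv2.imread("pics/top0.png")[120:320,60:420]; cv2.imwrite("pics/top_crop.png",cv2.resize(a,None,fx=2.2,fy=2.2,interpolation=cv2.INTER_CUBIC))
```

```text
(no output)
```

View pics/sc_crop.png

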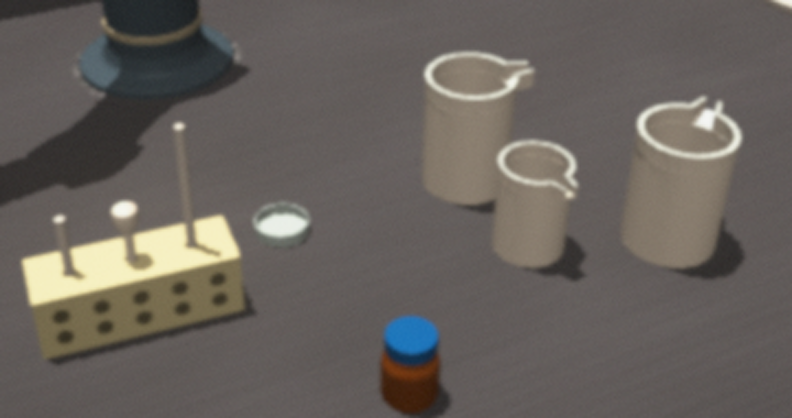

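View pics/top_crop.png

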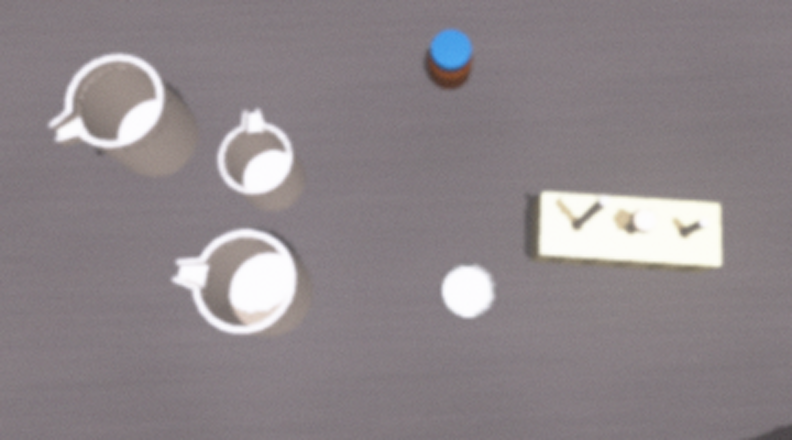

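Scene picture: there are three beakers, at scene px (303,182), (330,223) and (401,217). The rack at (150,260) holds three objects, and the tallest is at (176,215), its top at about (172,187). In the top view the small beaker at (176,192) has its lip pointing away from the robot. I'll measure sizes next.

```bash
cat > h.py <<'E'
import numpy as np, cv2
from scipy.optimize import minimize, least_squares
from rig import env
def proj(s,P):
    E=np.linalg.inv(s["extrinsics"]); P=np.atleast_2d(P); C=P@E[:3,:3].T+E[:3,3]
    return np.c_[s["cx"]+s["fx"]*C[:,0]/-C[:,2], s["cy"]-s["fy"]*C[:,1]/-C[:,2]]
def onplane(s,uv,z):
    d=np.array([(uv[0]-s["cx"])/s["fx"],-(uv[1]-s["cy"])/s["fy"],-1]); d=s["extrinsics"][:3,:3]@d; o=s["extrinsics"][:3,3]
    return o+d*(z-o[2])/d[2]
def cyl(x,y,r,h,z0=0):
    a=np.linspace(0,2*np.pi,60)
    return np.vstack([np.c_[x+r*np.cos(a),y+r*np.sin(a),0*a+z] for z in (z0,z0+h)])
E
python3 - <<'E'
from h import *
S={n:env.snapshot(n) for n in ("scene","top")}
M={n:env.trace(n,"beaker") for n in S}
for n in S:
    for m in M[n]: print(n,m["uv"],round(m["confidence"],2),m["mask"].sum())
def obj(p,ms):
    c=0
    for n,m in ms.items():
        h=cv2.convexHull(proj(S[n],cyl(*p)).astype(np.float32)*16).astype(np.int32)
        im=np.zeros(m.shape,np.uint8); cv2.fillConvexPoly(im,h,1,shift=4,lineType=cv2.LINE_8)
        c+=1-(m&(im>0)).sum()/(m|(im>0)).sum()
    return c
for us,ut in [((330,223),(176,192)),((303,182),(172,248)),((401,217),(117,175))]:
    ms={}
    for n,u in (("scene",us),("top",ut)):
        k=min(M[n],key=lambda m:np.hypot(*(np.array(m["uv"])-u))); 
        if np.hypot(*(np.array(k["uv"])-u))<12: ms[n]=np.asarray(k["mask"],bool)
    p0=onplane(S["scene"],us,.055)
    best=None
    for r,h in((.039,.11),(.05,.14)):
        q=minimize(obj,[p0[0],p0[1],r,h],args=(ms,),method="Nelder-Mead",options=dict(initial_simplex=np.array([[p0[0],p0[1],r,h]]+[[p0[0]+.02*(i==0),p0[1]+.02*(i==1),r+.01*(i==2),h+.02*(i==3)] for i in range(4)]),maxiter=400))
        if best is None or q.fun<best.fun: best=q
    print(us,list(ms),best.x.round(4),round(best.fun,3))
R=env.trace("scene","stirring_rod"); T=env.trace("top","stirring_rod")
for n,L in(("scene",R),("top",T)):
    for m in L:
        v,u=np.nonzero(m["mask"]); print(n,m["uv"],round(m["confidence"],2),"top px",u[v==v.min()].mean(),v.min(),"bot",u[v==v.max()].mean(),v.max(), "urange",u.min(),u.max())
m=R[0]["mask"];v,u=np.nonzero(m)
print("rod top if z=.21",onplane(S["scene"],(u[v==v.min()].mean(),v.min()+2),.208), "exit z=.07",onplane(S["scene"],(u[v==v.max()].mean(),v.max()-.5),.07))
E
```

```text
scene [399.9, 213.9] 0.95 3050
scene [300.7, 185.1] 0.9 2542
scene [327.2, 225.0] 0.84 1844
top [171.9, 248.4] 0.85 2129
top [118.8, 175.8] 0.73 2342
(330, 223) ['scene'] [0.5739 0.2444 0.0394 0.107 ] 0.03
(303, 182) ['scene', 'top'] [0.4403 0.2425 0.0493 0.1443] 0.153
(401, 217) ['scene', 'top'] [0.635  0.3856 0.0488 0.1424] 0.089
scene [176.7, 216.1] 0.76 top px 171.0 187 bot 177.0 241 urange 170 179
top [343.0, 228.9] 0.29 top px 314.5 208 bot 372.5 243 urange 301 386
rod top if z=.21 [ 0.50371339 -0.11286777  0.208     ] exit z=.07 [ 0.4985707  -0.11087116  0.07      ]
```

Run:
```python
import cv2
a=cv2.imread("pics/scene0.png")[165:285,95:215]; b=cv2.imread("pics/top0.png")[150:250,130:230]
import numpy as np
cv2.imwrite("pics/c2.png",np.hstack([cv2.resize(a,(390,390),interpolation=cv2.INTER_CUBIC),cv2.resize(b,(390,390),interpolation=cv2.INTER_CUBIC)]))
```

```text
(no output)
```

View pics/c2.png

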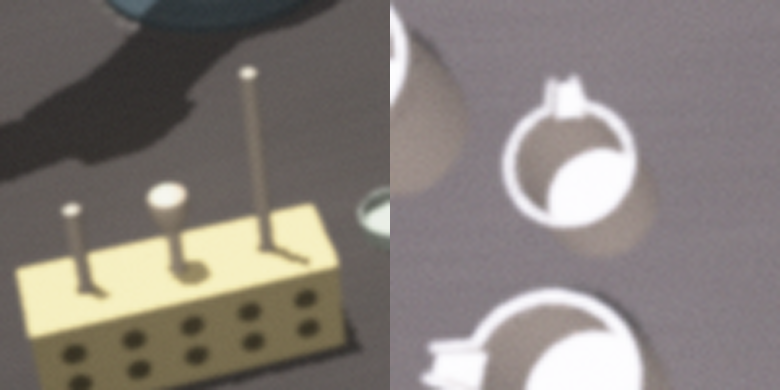

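The small beaker, scene (327,225) and top (176,192), fits at r≈39.4 mm and h≈107 mm, which matches the description. The other two fit at about r 49, h 143, so they're look-alikes. The long rod is the thing in the rack at scene (172,187) to (177,241). The crop confirms both. Next I'll refine the rim centre, the lip direction and the rod position.

Run:
```python
from h import *
S={n:env.snapshot(n) for n in ("scene","top")}
# rim fit in top: maximise contrast of ring band r 35..39 at z=.11 against outside r 41.. and inside 33
def smp(n,P):
    uv=proj(S[n],P).astype(np.float32); g=cv2.cvtColor(S[n]["color"],cv2.COLOR_RGB2GRAY)
    return cv2.remap(g.astype(np.float32),uv[:,0].reshape(1,-1),uv[:,1].reshape(1,-1),cv2.INTER_LINEAR)[0]
a=np.linspace(0,2*np.pi,120)
def ring(c,r): return np.c_[c[0]+r*np.cos(a),c[1]+r*np.sin(a),0*a+.11]
for n in S:
    f=lambda c:-(2*smp(n,ring(c,.037))-smp(n,ring(c,.0425))-.3*smp(n,ring(c,.0315))).mean()
    best=min(((f((x,y)),x,y) for x in np.arange(.54,.60,.001) for y in np.arange(.21,.28,.001)))
    print(n,"rim",best)
s=S["top"]
for uv in [(174.9,171),(172.5,172),(178,171),(176.2,191.9)]: print("top px",uv,onplane(s,uv,.11)[:2])
# rack & rod in both
for P in ([.504,-.113,.21],[.4986,-.111,.07]):
    print(proj(S["scene"],P),proj(s,P))
b=cv2.resize(s["color"][190:255,295:395,::-1],None,fx=6,fy=6,interpolation=cv2.INTER_CUBIC)
cv2.imwrite("pics/rk.png",b)
```

```text
scene rim (np.float32(-196.7321), np.float64(0.5750000000000001), np.float64(0.24100000000000002))
top rim (np.float32(-247.50629), np.float64(0.5770000000000001), np.float64(0.24100000000000002))
top px (174.9, 171) [0.62791741 0.243377  ]
top px (172.5, 172) [0.62552146 0.24911553]
top px (178, 171) [0.62772848 0.23586996]
top px (176.2, 191.9) [0.57545473 0.23886161]
[[170.8897498  188.25612059]] [[334.81625856 209.03837379]]
[[176.94811905 240.5238335 ]] [[321.39262994 222.69610377]]
```

View pics/rk.png

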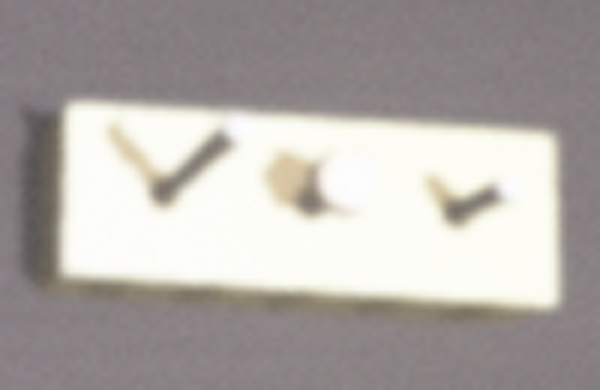

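```bash
cat >> h.py <<'E'
from scipy.spatial.transform import Rotation as Ro
def status(yaw=np.pi/2):
    s=env.sense(); R=Ro.from_quat(s["tool_rot"]).as_matrix(); g=s["ee_pos"]+R[:,0]*env.grasp_offset
    print("t",round(s["t"],2),"grasp",g.round(4),"x",R[:,0].round(3),"y",R[:,1].round(3),"z",R[:,2].round(3),"F",s["force"].round(1),"w mm",round(s["width"]*87,1),"q7",s["qpos"][6].round(2))
    return s,R,g
def go(target):
    s,R,g=status(); d=(R.T@(np.array(target)-g))*1000; print("delta_pos mm",d.round(1))
    th=np.arctan2(R[1,1],R[0,1])
    for yt in(np.pi/2,-np.pi/2):
        dy=(yt-th+np.pi)%(2*np.pi)-np.pi; print("turn about tool x", -dy, "(tool x down) per yaw",yt)
E
python3 -c "
from h import *
go([.5005,-.1125,.30])"
```

```text
t 1.0 grasp [ 0.2027 -0.6439  0.2413] x [ 0. -0. -1.] y [ 0.3   -0.954  0.   ] z [-0.954 -0.3   -0.   ] F [-1.3  0.2 -0.3] w mm 86.8 q7 -0.08
delta_pos mm [ -58.7 -417.5 -443.6]
turn about tool x -2.836796508738926 (tool x down) per yaw 1.5707963267948966
turn about tool x 0.3047961448508669 (tool x down) per yaw -1.5707963267948966
```

```bash
python3 -m pendant '[{"grip":1,"delta_pos":[-30,0,0],"turn":0.1525},{"grip":1,"delta_pos":[-30,0,0],"turn":0.1525},{"grip":1,"delta_pos":[0,-53,-30],"turn":0},{"grip":1,"delta_pos":[0,-53,-30],"turn":0},{"grip":1,"delta_pos":[0,-53,-30],"turn":0},{"grip":1,"delta_pos":[0,-53,-30],"turn":0},{"grip":1,"delta_pos":[0,-53,-30],"turn":0},{"grip":1,"delta_pos":[0,-53,-30],"turn":0},{"grip":1,"delta_pos":[0,-53,-30],"turn":0},{"grip":1,"delta_pos":[0,-53,-30],"turn":0},{"grip":1,"delta_pos":[0,-53,-30],"turn":0},{"grip":1,"delta_pos":[0,-53,-30],"turn":0}]' 30; python3 -m pendant '[{"grip":1,"delta_pos":[0,0,0],"turn":0}]'
python3 - <<'E'
from h import *
go([.5005,-.1125,.30])
s=env.snapshot("wrist"); cv2.imwrite("pics/w1.png",s["color"][:,:,::-1])
E
```

```text
t: 2.5
ee_pos: [0.5033, -0.1122, 0.4652]
tool_rot: [0.708, -0.0, -0.707, 0.0]
force: [0.2, -1.1, 0.0]
width: 1.002
t: 2.62
ee_pos: [0.5044, -0.1086, 0.4651]
tool_rot: [0.708, 0.004, -0.707, 0.003]
force: [0.1, -0.7, -0.6]
width: 1.0
t 2.62 grasp [ 0.5046 -0.1082  0.3016] x [ 0.002  0.002 -1.   ] y [ 0.01  -1.    -0.002] z [-1.    -0.01  -0.002] F [ 0.1 -0.7 -0.6] w mm 87.0 q7 -1.5
delta_pos mm [1.6 4.2 4.2]
turn about tool x -3.131501323100836 (tool x down) per yaw 1.5707963267948966
turn about tool x 0.010091330488957162 (tool x down) per yaw -1.5707963267948966
```

View pics/w1.png

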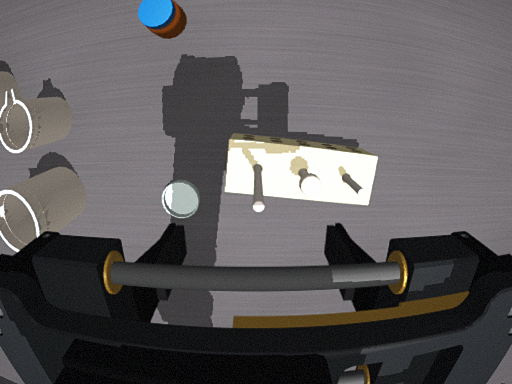

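The wrist view shows the rod top at (259,207) and its foot in the rack at (257,167). It sits between the fingertips at (180,230) and (330,230). I'll turn these pixels into a world position.

```bash
cat >> h.py <<'E'
def wray(s,st,uv,z):
    R=Ro.from_quat(st["tool_rot"]).as_matrix(); du=np.array([uv[0]-s["cx"],uv[1]-s["cy"]]); r=np.hypot(*du); th=r/s["fx"]
    d=np.array([np.sin(th)*du[0]/r,-np.sin(th)*du[1]/r,-np.cos(th)])
    M=s["mount"]; d=R@(M[:3,:3]@d); o=st["ee_pos"]+R@M[:3,3]
    return (o+d*(z-o[2])/d[2])
E
python3 - <<'E'
from h import *
st=env.sense(); s=env.snapshot("wrist"); print(status()[2])
a=s["color"][150:220,225:295,::-1]; cv2.imwrite("pics/w1c.png",cv2.resize(a,None,fx=7,fy=7,interpolation=cv2.INTER_CUBIC))
for uv,z in(((259,207),.21),((257,166),.07)): print(wray(s,st,uv,z))
E
```

```text
t 2.73 grasp [ 0.5027 -0.1138  0.3012] x [-0.    -0.001 -1.   ] y [ 0.001 -1.     0.001] z [-1.    -0.001  0.   ] F [-0.3 -0.2  0.5] w mm 86.5 q7 -1.5
[ 0.50270157 -0.11379181  0.30121606]
[ 0.49739599 -0.11470669  0.21      ]
[ 0.50084984 -0.11383367  0.07      ]
```

View pics/w1c.png

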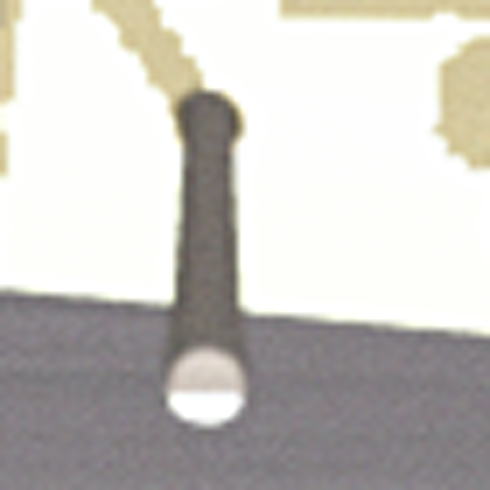

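```bash
python3 -m pendant '[{"grip":0.2,"delta_pos":[37,-2,3.5],"turn":0},{"grip":0,"delta_pos":[37,0,0],"turn":0},{"grip":0,"delta_pos":[36,0,0],"turn":0},{"grip":0,"delta_pos":[0,0,0],"turn":0},{"grip":0,"delta_pos":[0,0,0],"turn":0}]' 30
python3 - <<'E'
from h import *
st=env.sense();s=env.snapshot("wrist"); status()
cv2.imwrite("pics/w2.png",s["color"][:,:,::-1])
s=env.snapshot("scene"); cv2.imwrite("pics/s2.png",cv2.resize(s["color"][120:300,70:310,::-1],None,fx=3,fy=3,interpolation=cv2.INTER_CUBIC))
E
```

```text
t: 3.35
ee_pos: [0.4995, -0.113, 0.3561]
tool_rot: [0.708, -0.001, -0.706, -0.0]
force: [0.1, -0.1, 0.7]
width: 0.542
t 3.4 grasp [ 0.5002 -0.1129  0.193 ] x [ 0.003 -0.001 -1.   ] y [-0.002 -1.     0.001] z [-1.     0.002 -0.003] F [0.8 0.2 0.3] w mm 45.8 q7 -1.55
```

View pics/w2.png

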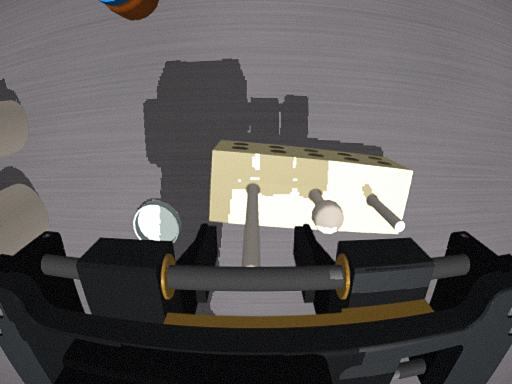

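View pics/s2.png

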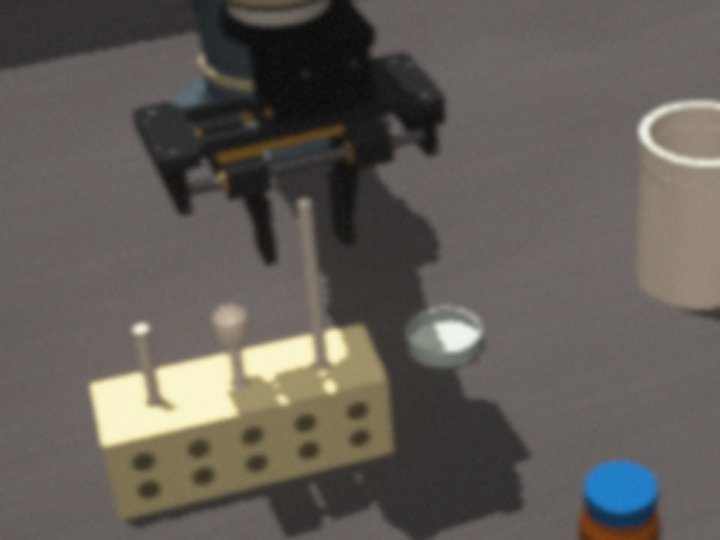

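The rod's top (wrist 250,262, scene crop 305,203) is between the open fingers, so I'll close on it.

```bash
python3 -m pendant '[{"grip":-1,"delta_pos":[0,0,0],"turn":0},{"grip":-1,"delta_pos":[0,0,0],"turn":0},{"grip":-1,"delta_pos":[0,0,0],"turn":0},{"grip":-1,"delta_pos":[0,0,0],"turn":0},{"grip":-1,"delta_pos":[0,0,0],"turn":0},{"grip":-1,"delta_pos":[0,0,0],"turn":0}]' 30
python3 - <<'E'
from h import *
status()
s=env.snapshot("wrist"); cv2.imwrite("pics/w3.png",s["color"][:,:,::-1])
E
```

```text
t: 4.2
ee_pos: [0.4993, -0.1118, 0.3548]
tool_rot: [0.707, 0.0, -0.707, -0.0]
force: [-0.0, 0.4, 0.8]
width: 0.104
t 4.2 grasp [ 0.4993 -0.1117  0.1913] x [ 0.  0. -1.] y [-0. -1. -0.] z [-1.  0. -0.] F [-0.   0.4  0.8] w mm 9.1 q7 -1.55
```

View pics/w3.png

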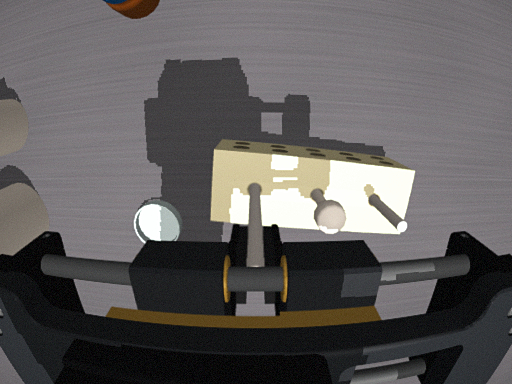

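Opening is 9.1 mm, so the rod is held about 181 mm above its foot. The tool can't tilt, so I'll pivot the rod between the pads: set its foot on bare bench, loosen the grip and swing along an arc. Then I'll lower it tilted into the beaker. First, lift it.

```bash
python3 -m pendant '[{"grip":-1,"delta_pos":[-15,0,0],"turn":0},{"grip":-1,"delta_pos":[-25,0,0],"turn":0},{"grip":-1,"delta_pos":[-30,0,0],"turn":0},{"grip":-1,"delta_pos":[-30,0,0],"turn":0},{"grip":-1,"delta_pos":[-20,0,0],"turn":0},{"grip":-1,"delta_pos":[0,-30,-10],"turn":0},{"grip":-1,"delta_pos":[0,-40,-10],"turn":0},{"grip":-1,"delta_pos":[0,-45,-10],"turn":0},{"grip":-1,"delta_pos":[0,-40,-10],"turn":0},{"grip":-1,"delta_pos":[0,-15,0],"turn":0},{"grip":-1,"delta_pos":[0,0,0],"turn":0},{"grip":-1,"delta_pos":[0,0,0],"turn":0}]' 30
python3 - <<'E'
from h import *
status()
for n in("scene","top"):
    s=env.snapshot(n); cv2.imwrite(f"pics/{n}4.png",s["color"][:,:,::-1])
    if n=="top": print("bottle",onplane(s,(265,150),.06),"dish",onplane(s,(273,252),.01))
E
```

```text
t: 5.75
ee_pos: [0.5392, 0.0561, 0.4748]
tool_rot: [-0.707, 0.002, 0.707, 0.001]
force: [-0.8, -0.4, -1.6]
width: 0.099
t 5.75 grasp [0.5392 0.0559 0.3113] x [-0.    -0.001 -1.   ] y [-0.003 -1.     0.001] z [-1.     0.003  0.   ] F [-0.8 -0.4 -1.6] w mm 8.6 q7 -1.86
bottle [0.69580698 0.02047057 0.06      ] dish [0.43551669 0.00712626 0.01      ]
```

View pics/scene4.png

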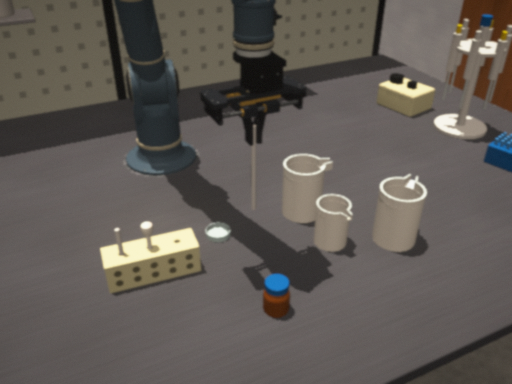

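View pics/top4.png

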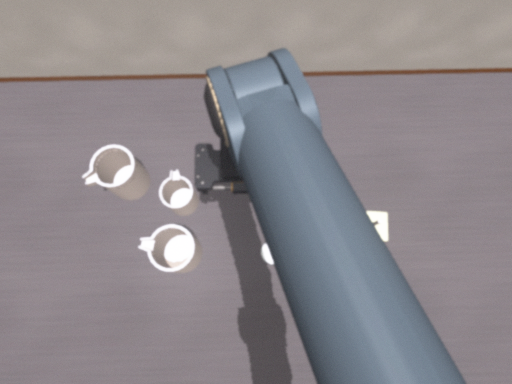

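Scene shows the rod hanging straight in the gripper, from (254,125) to its foot at (253,210), out of the rack. Force z of -1.6 N agrees with its weight. I'll lower it onto clear bench.

```bash
python3 -m pendant '[{"grip":-1,"delta_pos":[40,0,0],"turn":0},{"grip":-1,"delta_pos":[40,0,0],"turn":0},{"grip":-1,"delta_pos":[35,0,0],"turn":0},{"grip":-1,"delta_pos":[9,0,0],"turn":0},{"grip":-1,"delta_pos":[0,0,0],"turn":0},{"grip":-1,"delta_pos":[0,0,0],"turn":0}]' 30; python3 -m pendant '[{"grip":-1,"delta_pos":[2,0,0],"turn":0},{"grip":-1,"delta_pos":[2,0,0],"turn":0},{"grip":-1,"delta_pos":[1,0,0],"turn":0},{"grip":-1,"delta_pos":[0,0,0],"turn":0}]' 30;  python3 -c "
from h import *
status()"
```

```text
t: 6.6
ee_pos: [0.5399, 0.0581, 0.3524]
tool_rot: [0.708, -0.0, -0.706, -0.0]
force: [-0.5, 0.4, -0.5]
width: 0.103
t: 7.1
ee_pos: [0.5392, 0.058, 0.3457]
tool_rot: [-0.707, 0.0, 0.707, 0.0]
force: [-0.9, -0.3, -1.9]
width: 0.102
t 7.1 grasp [0.5392 0.058  0.1822] x [-0. -0. -1.] y [-0. -1.  0.] z [-1.  0.  0.] F [-0.9 -0.3 -1.9] w mm 8.9 q7 -1.93
```

```bash
python3 -m pendant '[{"grip":-1,"delta_pos":[1,0,0],"turn":0},{"grip":-1,"delta_pos":[0,0,0],"turn":0}]' 30; python3 -m pendant '[{"grip":-1,"delta_pos":[0.7,0,0],"turn":0},{"grip":-1,"delta_pos":[0,0,0],"turn":0}]' 30;  python3 -c "
from h import *
status()"
```

```text
t: 7.35
ee_pos: [0.5393, 0.0581, 0.3448]
tool_rot: [0.707, -0.0, -0.707, -0.0]
force: [-0.3, -0.6, -0.9]
width: 0.11
t: 7.6
ee_pos: [0.5395, 0.0582, 0.3447]
tool_rot: [0.708, -0.0, -0.707, -0.0]
force: [-0.0, 0.1, 4.1]
width: 0.106
t 7.6 grasp [0.5398 0.0582 0.1812] x [ 0.001  0.    -1.   ] y [-0. -1. -0.] z [-1.     0.    -0.001] F [-0.   0.1  4.1] w mm 9.2 q7 -1.93
```

```bash
python3 -m pendant '[{"grip":-1,"delta_pos":[0,0,0],"turn":0},{"grip":-1,"delta_pos":[0,0,0],"turn":0},{"grip":-1,"delta_pos":[0.1,0,-8],"turn":0},{"grip":-1,"delta_pos":[0.2,0,-8],"turn":0},{"grip":-1,"delta_pos":[0.7,0,-8],"turn":0},{"grip":-1,"delta_pos":[1.1,0,-8],"turn":0},{"grip":-1,"delta_pos":[1.4,0,-7.6],"turn":0},{"grip":-1,"delta_pos":[1.6,0,-7.6],"turn":0},{"grip":-1,"delta_pos":[0,0,0],"turn":0}]' 4;  python3 - <<'E'
from h import *
status()
s=env.snapshot("scene"); cv2.imwrite("pics/s5.png",cv2.resize(s["color"][80:280,160:400,::-1],None,fx=3,fy=3,interpolation=cv2.INTER_CUBIC))
E
```

```text
t: 8.72
ee_pos: [0.5868, 0.0579, 0.3384]
tool_rot: [-0.707, 0.0, 0.707, 0.0]
force: [0.9, -0.7, 0.6]
width: 0.115
t 8.72 grasp [0.5866 0.0579 0.1749] x [-0.001 -0.    -1.   ] y [-0. -1.  0.] z [-1.     0.     0.001] F [ 0.9 -0.7  0.6] w mm 10.0 q7 -1.93
```

View pics/s5.png

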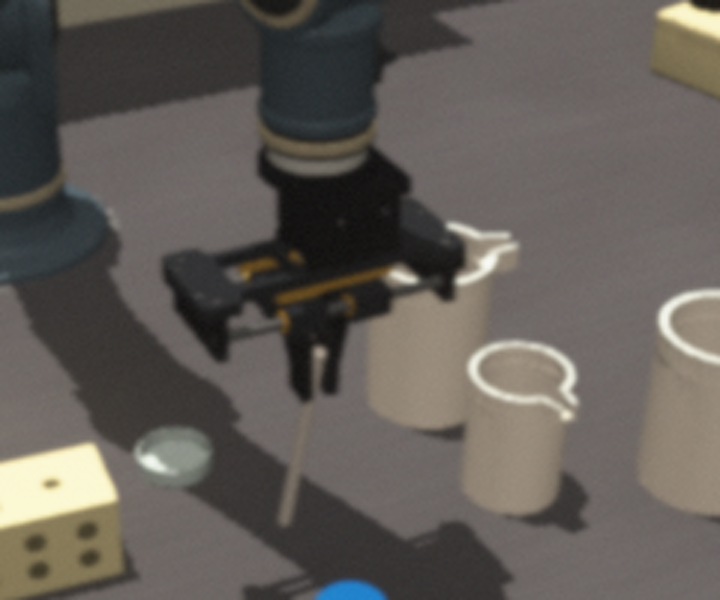

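The rod pivots as planned: its foot is at crop (285,523) and its top at (318,350), tilted away from the robot. I'll continue the arc.

```bash
python3 -m pendant '[{"grip":-1,"delta_pos":[1.9,0,-7.6],"turn":0},{"grip":-1,"delta_pos":[2.3,0,-7.6],"turn":0},{"grip":-1,"delta_pos":[2.7,0,-7.4],"turn":0},{"grip":-1,"delta_pos":[2.9,0,-7.4],"turn":0},{"grip":-1,"delta_pos":[3.3,0,-7.1],"turn":0},{"grip":-1,"delta_pos":[3.5,0,-7.1],"turn":0},{"grip":-1,"delta_pos":[4.5,0,-8.3],"turn":0},{"grip":-1,"delta_pos":[0,0,0],"turn":0},{"grip":-1,"delta_pos":[0,0,0],"turn":0}]' 4; python3 -m pendant '[{"grip":-1,"delta_pos":[0,0,0],"turn":0},{"grip":-1,"delta_pos":[0,0,0],"turn":0}]' 50;  python3 - <<'E'
from h import *
status()
s=env.snapshot("scene"); cv2.imwrite("pics/s6.png",cv2.resize(s["color"][80:280,160:400,::-1],None,fx=3,fy=3,interpolation=cv2.INTER_CUBIC))
E
```

```text
t: 9.9
ee_pos: [0.639, 0.0581, 0.3179]
tool_rot: [0.707, -0.0, -0.707, -0.0]
force: [0.8, 0.1, 0.2]
width: 0.114
t: 10.15
ee_pos: [0.6388, 0.058, 0.318]
tool_rot: [0.707, -0.0, -0.707, -0.0]
force: [-0.3, 0.9, -0.7]
width: 0.102
t 10.15 grasp [0.6388 0.058  0.1545] x [ 0. -0. -1.] y [-0. -1.  0.] z [-1.  0. -0.] F [-0.3  0.9 -0.7] w mm 8.9 q7 -1.93
```

View pics/s6.png

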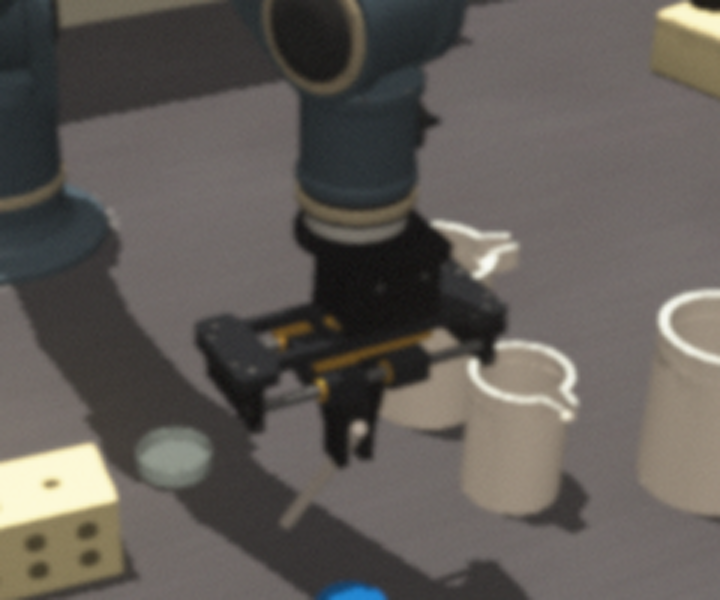

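Run:
```python
from h import *
s=env.snapshot("scene"); _,_,g=status()
f=onplane(s,(160+287/3,80+523/3),.003); t=onplane(s,(160+358/3,80+430/3),.0027+.2*np.cos(np.radians(33)))
print("foot",f,"top",t, "len",np.linalg.norm(t-f),"g-foot",g-f, np.degrees(np.arctan2(t[0]-f[0],t[2]-f[2])),np.degrees(np.arctan2(g[0]-f[0],g[2]-f[2])))
```

```text
t 10.25 grasp [0.6389 0.0581 0.1545] x [ 0.  0. -1.] y [-0. -1. -0.] z [-1.  0. -0.] F [ 0.2  0.3 -1.6] w mm 8.6 q7 -1.93
foot [0.54510866 0.05824148 0.003     ] top [0.65821418 0.05416846 0.17043411] len 0.20209807451295245 g-foot [ 0.09378455 -0.00016467  0.15149034] 34.039914813192865 31.760796501847732
```

```bash
python3 -m pendant '[{"grip":-1,"delta_pos":[-15,0,0],"turn":0},{"grip":-1,"delta_pos":[-35,0,0],"turn":0},{"grip":-1,"delta_pos":[-40,0,0],"turn":0},{"grip":-1,"delta_pos":[-35,0,0],"turn":0},{"grip":-1,"delta_pos":[-15,-10,0],"turn":0},{"grip":-1,"delta_pos":[0,-35,-2],"turn":0},{"grip":-1,"delta_pos":[0,-45,-2],"turn":0},{"grip":-1,"delta_pos":[0,-45,-2],"turn":0},{"grip":-1,"delta_pos":[0,-35,-2],"turn":0},{"grip":-1,"delta_pos":[0,-13,0],"turn":0},{"grip":-1,"delta_pos":[0,0,0],"turn":0},{"grip":-1,"delta_pos":[0,0,0],"turn":0}]' 50
python3 - <<'E'
from h import *
status()
for n in("scene","top","wrist"):
    s=env.snapshot(n); cv2.imwrite(f"pics/{n}7.png",s["color"][:,:,::-1])
E
```

```text
t: 11.75
ee_pos: [0.6475, 0.239, 0.4576]
tool_rot: [-0.707, 0.002, 0.707, 0.0]
force: [-0.2, 0.0, -1.4]
width: 0.102
t 11.75 grasp [0.6475 0.2387 0.2941] x [-0.    -0.002 -1.   ] y [-0.003 -1.     0.002] z [-1.     0.003  0.   ] F [-0.2  0.  -1.4] w mm 8.9 q7 -2.16
```

Run:
```python
import cv2,numpy as np
a=cv2.imread("pics/scene7.png")[60:280,240:440]; cv2.imwrite("pics/s7c.png",cv2.resize(a,None,fx=2.7,fy=2.7,interpolation=cv2.INTER_CUBIC))
```

```text
(no output)
```

View pics/s7c.png

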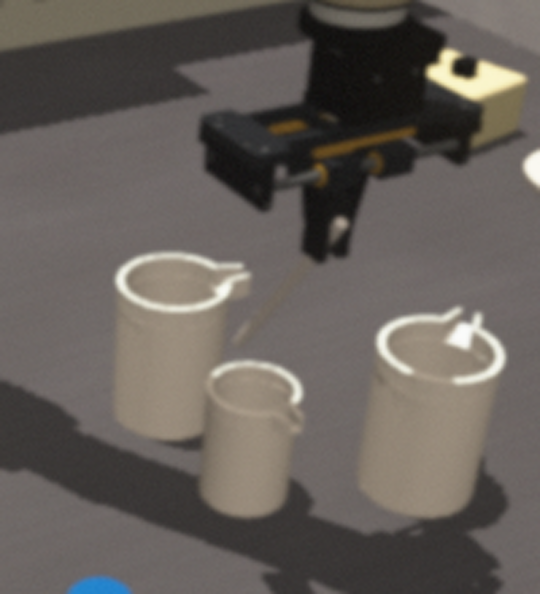

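View pics/wrist7.png

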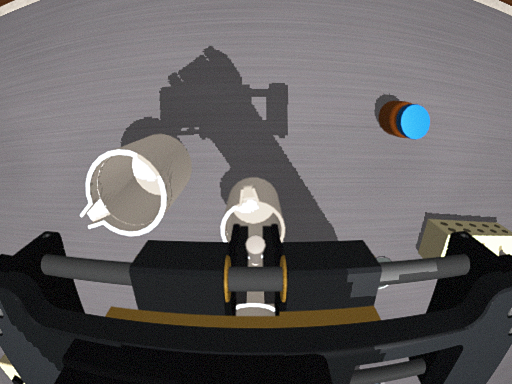

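View pics/top7.png

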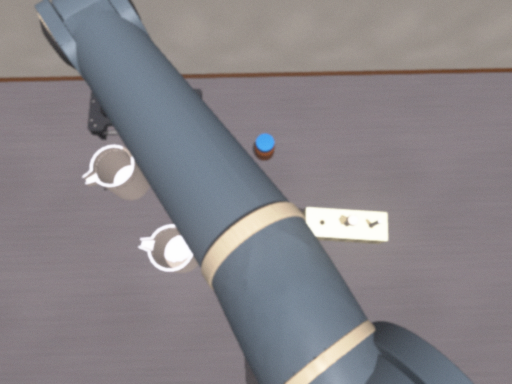

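The wrist view shows the rod end at (256,243) between the pads, and the target beaker's lip just ahead at (249,200). The scene crop shows the foot at (237,338), above and behind the small beaker. I'll measure the lip's y from the wrist.

Run:
```python
from h import *
st=env.sense(); s=env.snapshot("wrist"); status()
a=s["color"][170:270,205:305,::-1]; cv2.imwrite("pics/w8c.png",cv2.resize(a,None,fx=6,fy=6,interpolation=cv2.INTER_CUBIC))
```

```text
t 11.95 grasp [0.6474 0.2395 0.2945] x [ 0.    -0.001 -1.   ] y [-0.002 -1.     0.001] z [-1.     0.002 -0.   ] F [ 0.2  0.4 -1.2] w mm 8.6 q7 -2.16
```

View pics/w8c.png

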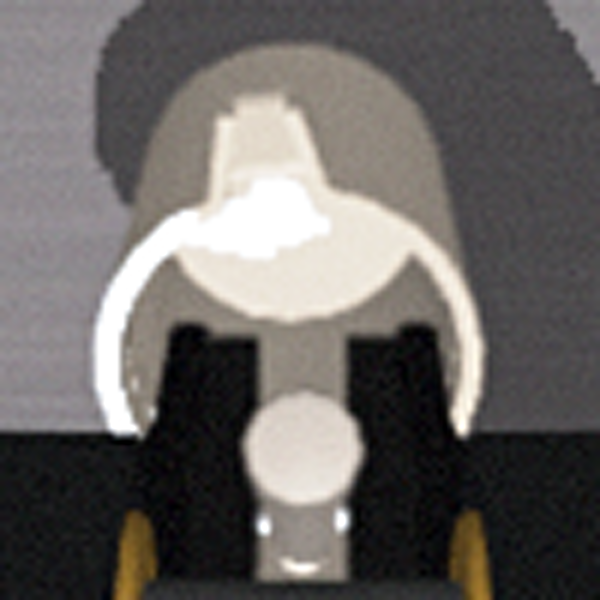

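Run:
```python
from h import *
st=env.sense(); s=env.snapshot("wrist"); 
for nm,uv,z in [("rimL",(95,360),.11),("rimR",(484,360),.11),("lip tip L",(232,105),.11),("lip tip R",(302,105),.11),("lip base L",(208,195),.11),("lip base R",(328,190),.11),("rodtop",(303,448),st["ee_pos"][2]-.1635+.0155)]:
    print(nm,wray(s,st,(205+uv[0]/6,170+uv[1]/6),z).round(4))
status()
```

```text
rimL [0.576  0.2815 0.11  ]
rimR [0.5759 0.2024 0.11  ]
lip tip L [0.6301 0.2528 0.11  ]
lip tip R [0.6301 0.2393 0.11  ]
lip base L [0.6117 0.2577 0.11  ]
lip base R [0.6127 0.2343 0.11  ]
rodtop [0.6622 0.2395 0.31  ]
t 12.0 grasp [0.6473 0.2398 0.2945] x [ 0. -0. -1.] y [-0.002 -1.     0.   ] z [-1.     0.002 -0.   ] F [ 0.1  0.6 -0.9] w mm 8.5 q7 -2.16
```

Rim centre is (0.576, 0.242) and its diameter 79 mm, both consistent. The lip's yaw is about +4°. Next I'll measure the actual rod line by intersecting the scene pixels with the rod's vertical plane.

Run:
```python
from h import *
st,_,g=status(); s=env.snapshot("scene")
a=s["color"][130:200,315:385,::-1]; cv2.imwrite("pics/s8c.png",cv2.resize(a,None,fx=8,fy=8,interpolation=cv2.INTER_CUBIC))
for m in env.trace("scene","stirring_rod"): 
    v,u=np.nonzero(m["mask"]); print(m["uv"],m["confidence"],u.min(),u.max(),v.min(),v.max())
# predicted for tilt
for th in (30,33,36):
    t=np.radians(th)
    for L in(.1813,):
        f=g-L*np.array([np.sin(t),0,np.cos(t)]); p=f+.2*np.array([np.sin(t),0,np.cos(t)]); print(th,((proj(s,[f,p])-[315,130])*8).round(0).tolist())
```

```text
t 12.0 grasp [0.6473 0.2398 0.2945] x [ 0. -0. -1.] y [-0.002 -1.     0.   ] z [-1.     0.002 -0.   ] F [ 0.1  0.6 -0.9] w mm 8.5 q7 -2.16
[343.5, 172.8] 0.69 328 368 140 187
30 [[115.0, 475.0], [402.0, 77.0]]
33 [[101.0, 446.0], [404.0, 81.0]]
36 [[88.0, 417.0], [406.0, 84.0]]
```

View pics/s8c.png

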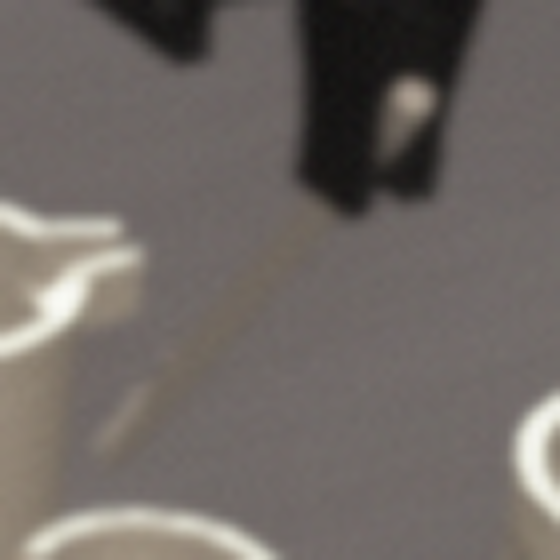

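Observed foot (108,448) and top (415,95) match the 33° prediction within about 1 px. I'll align to the lip's yaw and lower into the beaker to about 30 mm above its floor.

```bash
python3 -m pendant '[{"grip":-1,"delta_pos":[0,-4,1],"turn":-0.035},{"grip":-1,"delta_pos":[0,-3.5,1],"turn":-0.035},{"grip":-1,"delta_pos":[0,0,0],"turn":0},{"grip":-1,"delta_pos":[10,0,0],"turn":0},{"grip":-1,"delta_pos":[15,0,0],"turn":0},{"grip":-1,"delta_pos":[0,0,0],"turn":0},{"grip":-1,"delta_pos":[0,0,0],"turn":0}]' 50
python3 - <<'E'
from h import *
st,_,g=status(); s=env.snapshot("scene"); w=env.snapshot("wrist")
a=cv2.resize(s["color"][130:260,290:420,::-1],(395,395),interpolation=cv2.INTER_CUBIC); b=cv2.resize(w["color"][170:270,205:305,::-1],(395,395),interpolation=cv2.INTER_CUBIC)
cv2.imwrite("pics/9.png",np.hstack([a,b]))
E
```

```text
t: 12.98
ee_pos: [0.645, 0.2485, 0.4326]
tool_rot: [-0.707, -0.025, 0.707, -0.025]
force: [0.3, -0.7, -1.0]
width: 0.1
t 12.97 grasp [0.6449 0.2484 0.2691] x [-0. -0. -1.] y [ 0.07  -0.998  0.   ] z [-0.998 -0.07   0.   ] F [ 0.3 -0.7 -1. ] w mm 8.7 q7 -2.12
```

View pics/9.png

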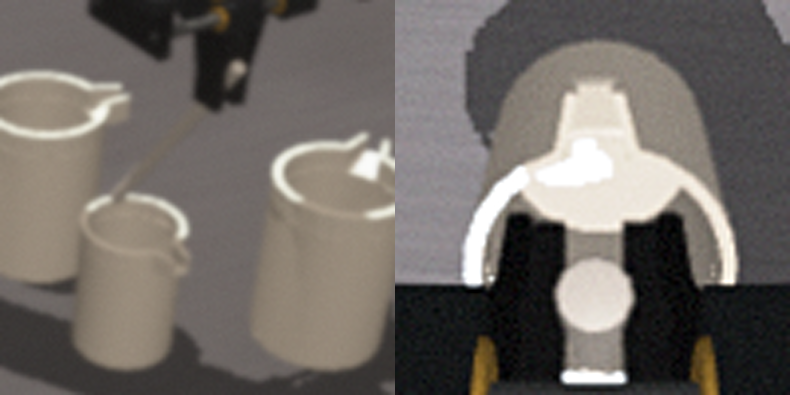

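The wrist crop (right half) shows the lip centred on the rod: lip centre at column 597, rod end at 595. I'll check the foot against the rim.

Run:
```python
from h import *
s=env.snapshot("scene")
p=onplane(s,(290+116/3.04,130+199/3.04),.118); print(p, p[:2]-[.5755,.2415])
```

```text
[0.55262389 0.24087747 0.118     ] [-0.02287611 -0.00062253]
```

```bash
python3 -m pendant '[{"grip":-1,"delta_pos":[8,0,0],"turn":0},{"grip":-1,"delta_pos":[8,0,0],"turn":0},{"grip":-1,"delta_pos":[0,0,0],"turn":0}]' 50
python3 - <<'E'
from h import *
st,_,g=status(); s=env.snapshot("scene")
a=cv2.resize(s["color"][130:260,290:420,::-1],(590,590),interpolation=cv2.INTER_CUBIC)
cv2.imwrite("pics/10.png",a)
E
```

```text
t: 13.5
ee_pos: [0.6447, 0.2483, 0.4155]
tool_rot: [-0.706, -0.024, 0.707, -0.025]
force: [0.4, -0.3, -0.7]
width: 0.1
t 13.5 grasp [0.6443 0.2481 0.252 ] x [-0.002 -0.001 -1.   ] y [ 0.07  -0.998  0.001] z [-0.998 -0.07   0.002] F [ 0.4 -0.3 -0.7] w mm 8.7 q7 -2.12
```

View pics/10.png

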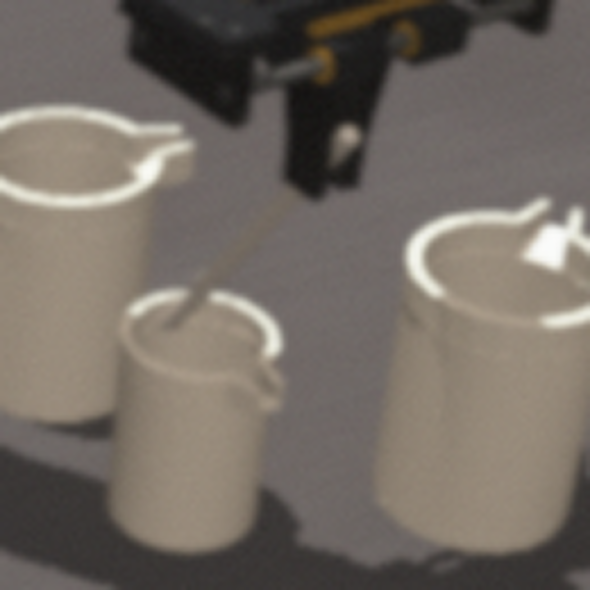

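The foot (crop 172,325) is inside the rim and the beaker hasn't moved. I'll lower further.

```bash
python3 -m pendant '[{"grip":-1,"delta_pos":[12,0,0],"turn":0},{"grip":-1,"delta_pos":[20,0,0],"turn":0},{"grip":-1,"delta_pos":[20,0,0],"turn":0},{"grip":-1,"delta_pos":[18,0,0],"turn":0},{"grip":-1,"delta_pos":[8,0,0],"turn":0},{"grip":-1,"delta_pos":[0,0,0],"turn":0},{"grip":-1,"delta_pos":[0,0,0],"turn":0}]' 50
python3 - <<'E'
from h import *
st,_,g=status(); s=env.snapshot("scene"); w=env.snapshot("wrist")
a=cv2.resize(s["color"][130:260,290:420,::-1],(395,395),interpolation=cv2.INTER_CUBIC); b=cv2.resize(w["color"][170:270,205:305,::-1],(395,395),interpolation=cv2.INTER_CUBIC)
cv2.imwrite("pics/11.png",np.hstack([a,b]))
E
```

```text
t: 14.42
ee_pos: [0.6451, 0.2488, 0.3397]
tool_rot: [0.707, 0.025, -0.706, 0.024]
force: [1.1, -0.1, -1.4]
width: 0.097
t 14.43 grasp [0.6454 0.2489 0.1762] x [ 0.001  0.001 -1.   ] y [ 0.07  -0.998 -0.001] z [-0.998 -0.07  -0.002] F [ 1.1 -0.1 -1.4] w mm 8.4 q7 -2.15
```

View pics/11.png

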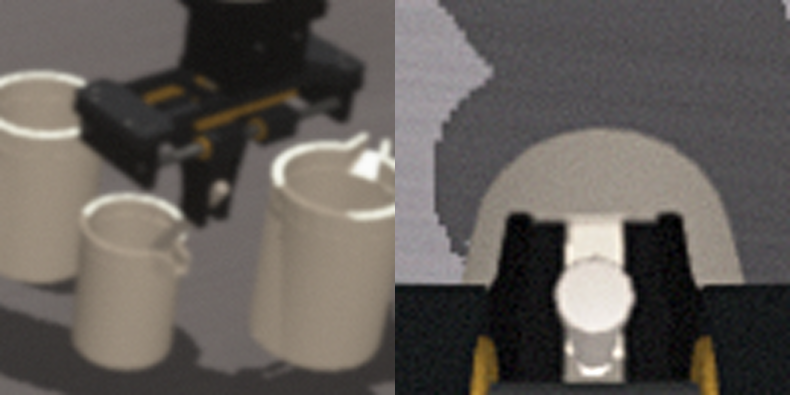

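```bash
python3 -m pendant '[{"grip":-1,"delta_pos":[4,0,0],"turn":0},{"grip":-1,"delta_pos":[4,0,0],"turn":0},{"grip":-1,"delta_pos":[0,0,0],"turn":0},{"grip":-1,"delta_pos":[0,0,0],"turn":0}]' 50; python3 -m pendant '[{"grip":-1,"delta_pos":[1.5,0,0],"turn":0},{"grip":-1,"delta_pos":[1.5,0,0],"turn":0},{"grip":-1,"delta_pos":[0,0,0],"turn":0}]' 50;  python3 -m pendant '[{"grip":-1,"delta_pos":[1,0,0],"turn":0},{"grip":-1,"delta_pos":[0,0,0],"turn":0}]' 50
```

```text
t: 15.02
ee_pos: [0.6449, 0.2485, 0.3308]
tool_rot: [0.707, 0.025, -0.707, 0.025]
force: [0.1, 0.1, -1.4]
width: 0.1
t: 15.4
ee_pos: [0.6447, 0.2485, 0.3277]
tool_rot: [-0.707, -0.025, 0.707, -0.025]
force: [-1.0, 0.1, -0.8]
width: 0.099
t: 15.65
ee_pos: [0.6447, 0.2485, 0.3268]
tool_rot: [-0.707, -0.025, 0.707, -0.025]
force: [-1.0, -0.2, 0.5]
width: 0.1
```

```bash
python3 -m pendant '[{"grip":-1,"delta_pos":[0.7,0,0],"turn":0},{"grip":-1,"delta_pos":[0,0,0],"turn":0}]' 50
python3 - <<'E'
from h import *
st,_,g=status(); s=env.snapshot("scene")
cv2.imwrite("pics/12.png",cv2.resize(s["color"][175:265,300:390,::-1],(590,590),interpolation=cv2.INTER_CUBIC))
print(env.sense()["force"])
E
```

```text
t: 15.9
ee_pos: [0.6448, 0.2485, 0.3262]
tool_rot: [-0.707, -0.025, 0.707, -0.025]
force: [-1.5, 0.1, -0.2]
width: 0.101
t 15.9 grasp [0.6447 0.2485 0.1627] x [-0. -0. -1.] y [ 0.07  -0.998  0.   ] z [-0.998 -0.07   0.   ] F [-1.5  0.1 -0.2] w mm 8.8 q7 -2.16
[-1.46282044  0.28029017 -0.69415815]
```

View pics/12.png

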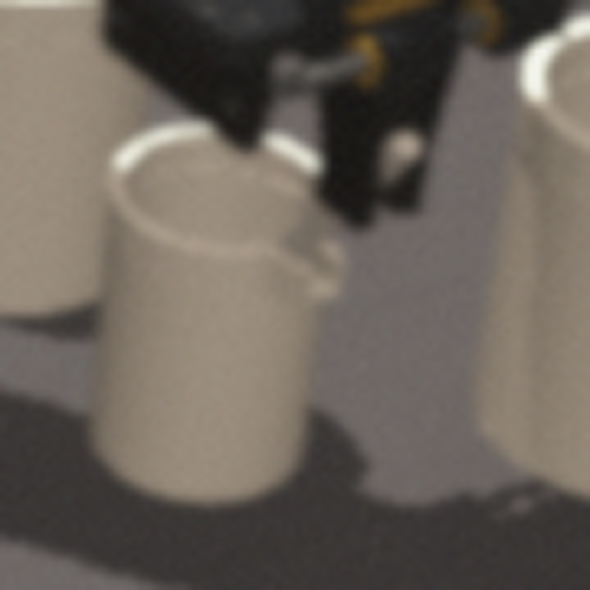

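Force x is about -1.5 N, so the rod has met the lip with the foot about 2 mm above the floor. I'll slide down along the rod's line, down and back, to relieve the lip.

```bash
python3 -m pendant '[{"grip":-1,"delta_pos":[0,0,1.2],"turn":0},{"grip":-1,"delta_pos":[1,0,0.7],"turn":0},{"grip":-1,"delta_pos":[0,0,0],"turn":0}]' 50; python3 -m pendant '[{"grip":-1,"delta_pos":[0.8,0,0.5],"turn":0},{"grip":-1,"delta_pos":[0,0,0],"turn":0}]' 50; python3 -m pendant '[{"grip":-1,"delta_pos":[0.8,0,0.5],"turn":0},{"grip":-1,"delta_pos":[0,0,0],"turn":0},{"grip":-1,"delta_pos":[0,0,0],"turn":0}]' 50
```

```text
t: 16.32
ee_pos: [0.6429, 0.2483, 0.3249]
tool_rot: [-0.707, -0.025, 0.707, -0.025]
force: [-0.4, 0.5, -0.6]
width: 0.098
t: 16.58
ee_pos: [0.6424, 0.2483, 0.3242]
tool_rot: [-0.707, -0.025, 0.707, -0.025]
force: [-1.0, 0.6, -0.4]
width: 0.102
t: 16.95
ee_pos: [0.6421, 0.2483, 0.3237]
tool_rot: [0.707, 0.025, -0.707, 0.025]
force: [-0.4, -0.8, 0.1]
width: 0.099
```

```bash
python3 -m pendant '[{"grip":-1,"delta_pos":[0.8,0,0.5],"turn":0},{"grip":-1,"delta_pos":[0,0,0],"turn":0},{"grip":-1,"delta_pos":[0,0,0],"turn":0}]' 50;python3 -m pendant '[{"grip":-1,"delta_pos":[0.8,0,0.5],"turn":0},{"grip":-1,"delta_pos":[0,0,0],"turn":0},{"grip":-1,"delta_pos":[0,0,0],"turn":0}]' 50
python3 - <<'E'
from h import *
a=[]
for i in range(6): env.snapshot("wrist"); a.append(env.sense()["force"])
print(np.mean(a,0)); status()
E
```

```text
t: 17.32
ee_pos: [0.6417, 0.2483, 0.3232]
tool_rot: [0.707, 0.025, -0.706, 0.025]
force: [2.1, 0.3, 1.9]
width: 0.1
t: 17.7
ee_pos: [0.6414, 0.2483, 0.3226]
tool_rot: [0.707, 0.025, -0.706, 0.024]
force: [3.4, 0.4, 4.8]
width: 0.103
[3.07259911 0.4166905  5.14330969]
t 18.0 grasp [0.6417 0.2484 0.1591] x [ 0.002  0.001 -1.   ] y [ 0.07  -0.998 -0.   ] z [-0.998 -0.07  -0.002] F [3.  0.4 5.5] w mm 8.7 q7 -2.16
```

Floor contact at 0.159 m, as expected (+5 N z). I'll ease back slightly, loosen the grip so the rod settles onto floor and lip, and look.

```bash
python3 -m pendant '[{"grip":-1,"delta_pos":[-0.6,0,-0.6],"turn":0},{"grip":-1,"delta_pos":[0,0,0],"turn":0}]' 50; python3 -m pendant '[{"grip":-1,"delta_pos":[0,0,0],"turn":0},{"grip":-1,"delta_pos":[0,0,0],"turn":0},{"grip":-1,"delta_pos":[0,0,0],"turn":0}]' 4; python3 -m pendant '[{"grip":-1,"delta_pos":[0.5,0,-1],"turn":0},{"grip":-1,"delta_pos":[0.5,0,-1],"turn":0},{"grip":-1,"delta_pos":[0,0,0],"turn":0}]' 4
python3 - <<'E'
from h import *
st,_,g=status(); s=env.snapshot("scene"); w=env.snapshot("wrist")
a=cv2.resize(s["color"][165:265,300:400,::-1],(395,395),interpolation=cv2.INTER_CUBIC); b=cv2.resize(w["color"][170:270,205:305,::-1],(395,395),interpolation=cv2.INTER_CUBIC)
cv2.imwrite("pics/13.png",np.hstack([a,b]))
E
```

```text
t: 18.25
ee_pos: [0.6417, 0.2484, 0.3227]
tool_rot: [0.707, 0.025, -0.706, 0.025]
force: [2.2, 0.4, 4.5]
width: 0.099
t: 18.62
ee_pos: [0.6414, 0.2482, 0.3222]
tool_rot: [-0.706, -0.025, 0.707, -0.025]
force: [1.9, 0.6, 2.7]
width: 0.113
t: 19.0
ee_pos: [0.6432, 0.2485, 0.3213]
tool_rot: [-0.706, -0.025, 0.707, -0.025]
force: [-1.0, 0.2, 3.0]
width: 0.111
t 19.0 grasp [0.6429 0.2484 0.1578] x [-0.002 -0.    -1.   ] y [ 0.07  -0.998  0.   ] z [-0.998 -0.07   0.002] F [-1.   0.2  3. ] w mm 9.7 q7 -2.16
```

View pics/13.png

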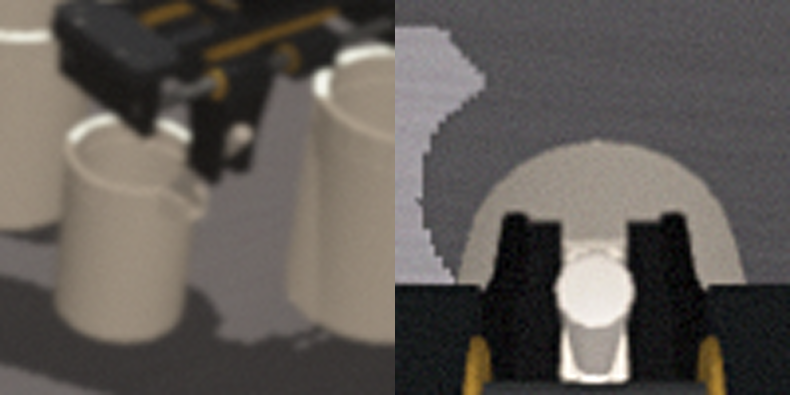

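The wrist crop shows the rod centred in the trough, and Fx is -1 N at the lip. I'll open a little and watch.

```bash
python3 -m pendant '[{"grip":-0.74,"delta_pos":[0,0,0],"turn":0},{"grip":-0.7,"delta_pos":[0,0,0],"turn":0},{"grip":-0.65,"delta_pos":[0,0,0],"turn":0},{"grip":-0.55,"delta_pos":[0,0,0],"turn":0},{"grip":-0.4,"delta_pos":[0,0,0],"turn":0},{"grip":-0.4,"delta_pos":[0,0,0],"turn":0}]' 4
python3 - <<'E'
from h import *
st,_,g=status(); s=env.snapshot("scene"); w=env.snapshot("wrist")
a=cv2.resize(s["color"][165:265,300:400,::-1],(395,395),interpolation=cv2.INTER_CUBIC); b=cv2.resize(w["color"][170:270,205:305,::-1],(395,395),interpolation=cv2.INTER_CUBIC)
cv2.imwrite("pics/14.png",np.hstack([a,b]))
E
```

```text
t: 19.85
ee_pos: [0.6436, 0.2484, 0.3215]
tool_rot: [0.707, 0.025, -0.707, 0.025]
force: [-0.1, -0.5, -0.0]
width: 0.291
t 19.85 grasp [0.6436 0.2484 0.158 ] x [ 0. -0. -1.] y [ 0.07  -0.998  0.   ] z [-0.998 -0.07  -0.   ] F [-0.1 -0.5 -0. ] w mm 25.3 q7 -2.16
```

View pics/14.png

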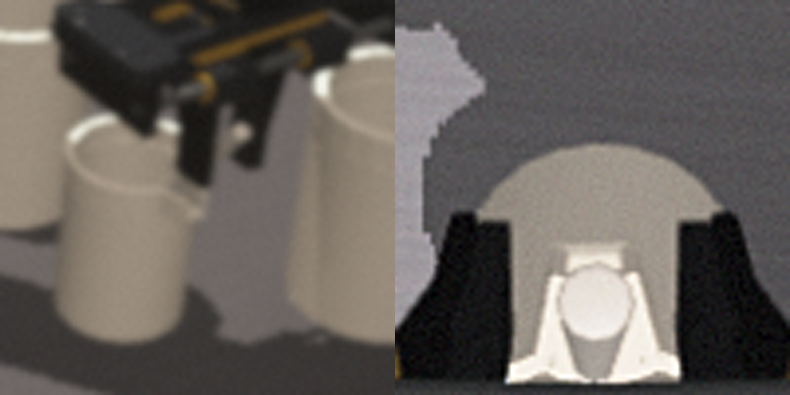

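Released. The wrist shows the rod lying in the trough between the lip's two walls, with both fingers clear. I'll rise straight up.

```bash
python3 -m pendant '[{"grip":-0.3,"delta_pos":[-8,0,0],"turn":0},{"grip":-0.3,"delta_pos":[-15,0,0],"turn":0},{"grip":-0.3,"delta_pos":[-25,0,0],"turn":0},{"grip":-0.3,"delta_pos":[-30,0,0],"turn":0},{"grip":-0.3,"delta_pos":[-30,0,0],"turn":0},{"grip":-0.3,"delta_pos":[-30,0,0],"turn":0},{"grip":-0.3,"delta_pos":[0,40,20],"turn":0},{"grip":-0.3,"delta_pos":[0,50,20],"turn":0},{"grip":-0.3,"delta_pos":[0,50,20],"turn":0},{"grip":-0.3,"delta_pos":[0,50,0],"turn":0},{"grip":-0.3,"delta_pos":[0,20,0],"turn":0},{"grip":-0.3,"delta_pos":[0,0,0],"turn":0}]' 4
python3 - <<'E'
from h import *
st,_,g=status(); s=env.snapshot("scene"); w=env.snapshot("wrist"); t=env.snapshot("top")
a=cv2.resize(s["color"][145:265,290:410,::-1],(395,395),interpolation=cv2.INTER_CUBIC); b=cv2.resize(t["color"][130:260,100:230,::-1],(395,395),interpolation=cv2.INTER_CUBIC)
cv2.imwrite("pics/15.png",np.hstack([a,b]))
cv2.imwrite("pics/15w.png",w["color"][:,:,::-1])
E
```

```text
t: 21.45
ee_pos: [0.5986, 0.0337, 0.4603]
tool_rot: [0.707, 0.024, -0.706, 0.024]
force: [0.1, 0.1, 0.4]
width: 0.353
t 21.45 grasp [0.5988 0.0337 0.2968] x [ 0.001  0.    -1.   ] y [ 0.067 -0.998 -0.   ] z [-0.998 -0.067 -0.001] F [0.1 0.1 0.4] w mm 30.7 q7 -1.77
```

View pics/15.png

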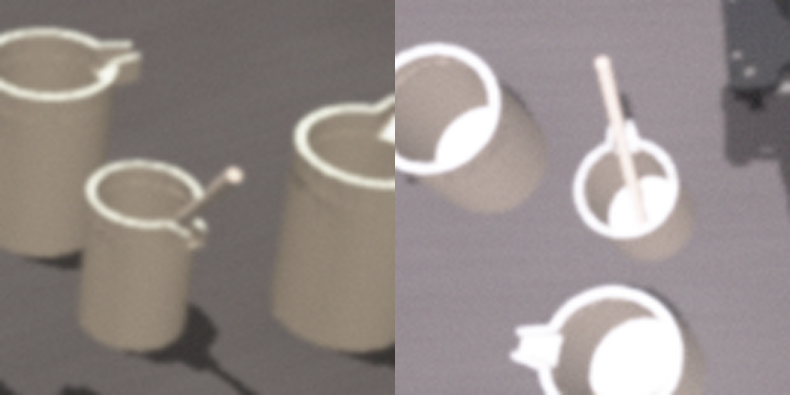

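View pics/15w.png

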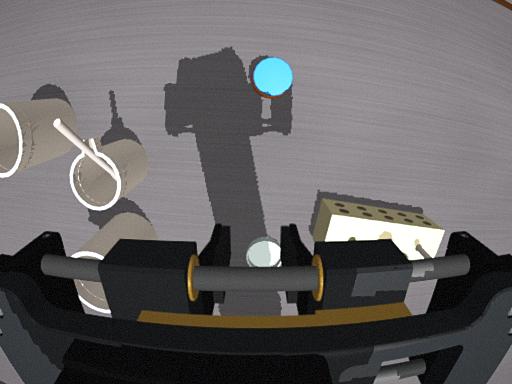

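The rod leans out over the lip: top view shows its end at (605,62) and its foot inside near the robot-side wall. The beaker is upright. One numeric check before handing in.

Run:
```python
from h import *
s=env.snapshot("top"); c=env.snapshot("scene")
def bothfit(uv1,uv2):
    def f(P): return np.r_[proj(s,P)[0]-uv1,proj(c,P)[0]-uv2]
    q=least_squares(f,[.65,.25,.17]); return q.x.round(4),q.fun.round(1)
print("rod top",bothfit(np.array([100+(603-395)/3.04,130+64/3.04]),np.array([290+234/3.29,145+175/3.29])))
g=cv2.cvtColor(s["color"],cv2.COLOR_RGB2GRAY).astype(np.float32); a=np.linspace(0,2*np.pi,120)
def smp(x,y,r):
    uv=proj(s,np.c_[x+r*np.cos(a),y+r*np.sin(a),0*a+.11]).astype(np.float32); return cv2.remap(g,uv[:,:1],uv[:,1:],cv2.INTER_LINEAR)
print("rim",max((2*smp(x,y,.037).mean()-smp(x,y,.0425).mean()-.3*smp(x,y,.0315).mean(),x,y) for x in np.arange(.56,.6,.001) for y in np.arange(.22,.26,.001)))
env.hand_in()
```

```text
rod top (array([0.6571, 0.2479, 0.1712]), array([-0.7, -0.4, -0.7,  0.2]))
rim (np.float32(243.23773), np.float64(0.5770000000000001), np.float64(0.24100000000000002))
the job is handed in; nothing more can be done
```

The stirring rod is standing in the beaker with its upper end leaning out over the pouring lip. I handed the job in at about 21.6 s of the 56 s allowed.

**What I did:**
- I lifted the rod out of the rack and set its foot on clear bench.
- There I let it pivot about 33° between lightly closed pads, because the tool itself cannot tilt.
- I then lined it up with the lip, about 4° off straight ahead. I lowered it in until it touched both floor and lip, opened the fingers and backed away.

**Last checks:**
- **Rod:** its upper end is at (0.657, 0.248, 0.171), about 81 mm out from the beaker's axis along the lip, so it clears the 54 mm trough. That height agrees with a 200 mm rod leaning about 35° with its foot on the floor. I inferred the foot's contact from this height and from the force reading, as I could not see it directly.
- **Beaker:** its rim measures at (0.577, 0.241), the same as before, and it is upright.
- **Forces:** the highest force in the readings I took was about 6 N.

No check failed. Measurements from different cameras disagreed by 1 to 3 mm, and two readings of where the rod sat between the pads differed from expectation by 5 to 8 mm. The rod met the lip about 2 mm before the floor, so I moved it back slightly as it went down.

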